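Fetch the scrubbing brush from behind the jar and the tin

TASK

The bamboo brush on the round caddy is hemmed in by the ceramic jar and the square metal tin: first stand both of them upright in the metal side tray, and then, with both there, lay the brush bristles down in the middle of the white brush dish, lengthwise in it. Only then put the jar and the tin back upright on the caddy, each in the middle of the cork disc on which it stood at the start. Set things down without dropping or tipping them, and leave the funnel, the bottle, the hanger hook and the clothes peg where they are.

Things in the scene. Friction and masses are not known exactly. Their poses are not given: they have to be found in the camera images.
- jar_center (a point): White ceramic jar, cork stopper fixed in it: round, 62 mm diameter, straight wall to 103 mm, 120 mm tall, 0.35 kg. Point on its axis 60 mm above its underside. It stands on one cork disc of the caddy. The 44 mm tall brush is about 12 mm behind it, the tin 36 mm beside it: grip it about 80 mm above its underside, fingers closing along the caddy's x axis.
- tin_center (a point): Square bare-metal tin, 58 x 58 mm, straight walls to 108 mm, 50 mm square lid fixed on top, 116 mm tall, 0.3 kg. Point on its axis 58 mm above its underside; x and y square to its sides, which are within 3 degrees of parallel to the caddy's axes. It stands on the other cork disc. Grip it as the jar.
- brush_center (a point): Light bamboo brush lying bristles down behind jar and tin: block 100 x 44 mm, 22 mm thick, on 22 mm of stiff white nylon bristles (90 x 36 mm, rigid); 44 mm tall, 0.1 kg. Point at its centre, 22 mm above the bristle tips; x along its length, z up. Take it across its width by the block (22 to 44 mm above the tips). No room for the gripper while jar or tin stands in front.
- caddy: Round dark-wood caddy, locked (cannot turn), 300 mm diameter, inner floor 18 mm and rim 30 mm above the benchtop. Origin at the centre of its underside; its -x side faces roughly to the robot. Two flush cork discs, 80 mm diameter, lie in its floor at x = -25, y = +48 and -48 mm: jar on one, tin on the other, either way round. Brush behind them near x = +41, y = 0, along y.
- tray: Shallow metal side tray, fixed on the benchtop to the left or right of the caddy, 240 mm (its x) by 130 mm (its y) outside, 14 mm tall, walls 5 mm, inner floor 5 mm above the benchtop. Origin at the centre of its underside. The jar and the tin both fit, for instance 55 mm either side of its centre along its x axis.
- dish: White ceramic brush dish, fixed on the benchtop on the other side of the caddy from the tray, 135 mm (its x) by 78 mm (its y) outside, 12 mm tall, walls 5 mm, inner floor 5 mm above the benchtop. Origin at the centre of its underside. The brush goes in bristles down with its length along the dish's x axis, either way round.
- funnel: Red plastic funnel standing mouth down on the benchtop, 90 mm diameter, 105 mm tall, beyond and to one side of the caddy; loose, to be left alone. Origin at the centre of its underside.
- bottle: Grey plastic bottle, 64 mm diameter, 180 mm tall, standing on the benchtop beyond and to the other side of the caddy from the funnel; loose, to be left alone. Origin at the centre of its underside.
- hanger_hook: Chrome clothes-hanger hook of 6 mm wire, about 70 mm long and 10 mm high, lying flat near one side rim of the caddy; loose, to be left alone. Origin on its underside.
- peg: Wooden clothes peg, 68 x 10 x 13 mm, lying near the opposite side rim of the caddy; loose, to be left alone. Origin at the centre of its underside, x along its length.

How it is judged (in metres and radians):
On the way, in this order (a step that is already met when the one before it is completed fails the run):
1. the jar and the tin both stand upright in the side tray, released (x of jar_center in the frame of tray between -0.092 and 0.092 m and y of jar_center in the frame of tray between -0.036 and 0.036 m and z of jar_center in the frame of tray between 0.059 and 0.071 m and angle between each of jar_center, tin_center's own z axis and vertical below 0.1 rad and x of tin_center in the frame of tray between -0.092 and 0.092 m and y of tin_center in the frame of tray between -0.036 and 0.036 m and z of tin_center in the frame of tray between 0.057 and 0.069 m and contact force between the fingers and jar below 0.1 N and contact force between the fingers and tin below 0.1 N), for 0.2 s.
2. the brush lies in the dish, released, while the jar and the tin still stand in the tray (all of step 1 and x of brush_center in the frame of dish between -0.016 and 0.016 m and y of brush_center in the frame of dish between -0.016 and 0.016 m and z of brush_center in the frame of dish between 0.02 and 0.034 m and angle between brush_center's own z axis and vertical below 0.12 rad and angle between the x axis of brush_center and the x axis of dish, either way round below 0.2 rad and contact force between the fingers and brush below 0.1 N), for 0.2 s.
At the end, for the whole second after the job is handed in: The brush lies bristles down in the dish, within 16 mm of its middle each way and 0.2 rad of its length; the jar and the tin stand upright on the caddy, each within 15 mm of where it stood at the start; all at rest (distance of each of jar_center, tin_center from where it was at the start of the episode below 0.015 m and angle between each of jar_center, tin_center's own z axis and vertical below 0.1 rad and x of brush_center in the frame of dish between -0.016 and 0.016 m and y of brush_center in the frame of dish between -0.016 and 0.016 m and z of brush_center in the frame of dish between 0.02 and 0.034 m and angle between brush_center's own z axis and vertical below 0.12 rad and angle between the x axis of brush_center and the x axis of dish, either way round below 0.2 rad and linear speed of each of jar, tin, brush below 0.02 m/s); the robot touches nothing.
It fails at once if the jar or the tin is tipped by more than 30 degrees (angle between any of jar_center, tin_center's own z axis and vertical above 0.52 rad).
It fails at once if the jar, the tin or the brush is dropped from more than about 2 cm ((contact force between the fingers and jar below 0.01 N and linear speed of jar above 0.65 m/s) or (contact force between the fingers and tin below 0.01 N and linear speed of tin above 0.65 m/s) or (contact force between the fingers and brush below 0.01 N and linear speed of brush above 0.65 m/s)).
It fails at once if the funnel, the bottle, the hanger hook or the peg is pushed more than 3 cm from its place (distance of any of funnel, bottle, hanger_hook, peg from where it was at the start of the episode above 0.03 m).
It also fails if it takes over 125 s, if anything falls off the work surface, if the arm or the gripper's body presses on something with over 40 N, if the wrist force passes 120 N, or if a joint passes its speed limit or range.

ROBOT

A 6-joint arm with a two-finger parallel gripper is mounted at the origin on the work surface. World frame = base frame: x ahead of the robot, y to its left, z up, the work surface at z = 0. Lengths are in m, angles in degrees, forces in N, time in s.
With the tool pointing down it reaches from about 0.3 to 0.75 m from the base axis. Payload 8.5 kg.
Tool frame: the origin (TCP) lies at the very end of the fingers, on their centre line; the grasp point (between the pads) lies 19 mm behind it; z points along the fingers, y is the line along which they close (so a half turn about z gives the same grasp; the last joint's range is limited). The gripper opens to 85 mm and grips with 20 to 120 N. Pads are 22 mm wide; open, the fingers measure 114 mm over their backs; the gripper's body (76 mm by 85 mm) begins 54 mm behind the grasp point. The pads swing forward as they close: fully open they stand 13 mm farther back than shut.
Start: joints at [59.399, 21.807, 74.336, -0, 83.858, -12.336], TCP at [0.172, 0.522, 0.202] pointing down, gripper open.
Joint ranges: [-178.18, 178.18], [-50.72, 133.34], [12.68, 142.11], [-81.47, 261.47], [9.98, 163.14], [-165.26, 165.26]. Speed limits (degrees/s): [136.94, 136.94, 180, 180, 180, 180].

INTERFACE

Orientations are given as a 3x3 rotation matrix whose columns are the frame's x, y, z axes.
In Python, from rig import observe, cams, ticket gives the robot as it stands.
- The arm moves only by the tool move_arm, never from a script. Its arguments are lists of equal length, an entry for each row: "jaw": the finger opening in cm, from 0 to 8.54; "dp": the shift along the tool's x, y, z in cm, a list of three; "turn": the turn, a rotation vector about the tool's x, y, z in rad, a list of three. In form: {"jaw": [jaw, ...], "dp": [[tx, ty, tz], ...], "turn": [[wx, wy, wz], ...]}. A call has 1 to 12 rows; each row shifts and turns the commanded pose from where the row before left it, along the tool's axes as they then stand; what a row does not reach is not made up. A row lasts 1/12 s, in which the tool goes at most 41.7 mm and 7.16 degrees, less where a joint would pass 70% of its speed; a pose out of reach is approached as far as the arm can. A call is refused whole if a number of a shift passes 4.17 or a number of a turn 0.125, either way. A call with a gripper value outside its range is refused whole. The fingers move at their own pace and stop on an object; "force" is the grip in N (left out, the last holds). Time passes only in rows, so rows that do not move let the fingers close. It gives the time, the measured TCP pose, the force, the opening and the grip force at its end, in the units of the state.
- observe(): the state, without advancing time (a new reading comes with each control period).
- cams.get_image(name): name is "scene" or "top" or "wrist"; returns (picture, depth): 420x560x3 uint8, red, green, blue; 420x560 float32, m along the optical axis (not along the pixel's ray), 0 where there is no reading.
- cams.calibration(name): a dict with "vertical_fov" (degrees; the focal length in pixels is half the picture's height over the tangent of half this angle, whatever the lens; pixels are square), "cx", "cy" (the principal point, pixels), "view" (4x4, takes a point from world to camera coordinates); the wrist camera has in their place "tool_from_camera" (4x4, takes a point from camera to tool coordinates, whose origin is the TCP and whose axes are the flange's). Camera axes: x right, y up, looking along -z (the intrinsics and any distortion apply to the point x, -y, -z); pixel columns grow to the right and rows downward; lengths in m; the calibration is good to about 2 mm. A picture is of the moment at which its call begins: read the wrist's pose just before it. calibration takes no time and is no camera call.
- ticket.close_job(): hands the job in; it is judged then, once.
Trained networks look in the newest picture that a camera, given by its name, has taken for a name from the list of things; names that differ only in an ending like _2 or _b are one class to them, and where a whole thing is asked for, a point or a joint stands for the part that bears it (a point fixed in the world has none). Each returns a list of dicts, best first, with "p" (0 to 1); they miss things now and then, are a little off and sometimes report something else, mostly with a low value. They report only what shows in the picture. A call takes as long as a camera call.
- cams.spot_in(camera, query): "box" ([centre column, centre row, width, height] as shares, 0 to 1, of the picture: columns of its width, rows of its height, round what is visible of it).
- cams.outline_of(camera, query): "mask" (420x560 bool, what is visible of it) and "box" ([centre column, centre row, width, height] as shares, 0 to 1, of the picture: columns of its width, rows of its height, round what is visible of it).
- cams.mark_of(camera, query): "location" ([column, row] as shares, 0 to 1, of the picture: columns of its width, rows of its height: a listed point, or the origin of a listed thing).
The state is a dict: "time_s": time; "q": joint angles; "qvel": joint speeds; "joint_efforts": joint torques, N m; "position": TCP position; "tool_rot": TCP orientation; "ft_force": force on the tool from outside, world axes, zero at the start; "wrist_torque": the same for the moment, N m; "grip_width": finger opening in m; "gripper_force": force on a finger pad.
Only numpy, scipy, OpenCV 4.12 (cv2) and the standard library are available. Lean on these libraries where they do the work, as an engineer would, in place of code of your own. Each camera call takes 0.05 s, during which the arm holds its last target. There are 200 camera calls.

## Working session

There is one attempt and no reset: what is moved stays moved. The work goes in short steps, Python scripts to look and compute and a tool call to move; the robot and the scene stay as the last step left them, time stands still between calls to the robot, and variables do not carry over. Pictures are saved under pics/ and viewed, at most 14 in all, crops included, and the job is handed in when it is done.

Besides the shell and the picture viewer there is one more tool, called as a command line: name --argument value ..., lists and objects as JSON in quotes. move_arm: Moves the arm, as the interface text tells. Its arguments: {"type":"object","properties":{"jaw":{"type":"array","items":{"type":"number"}},"dp":{"type":"array","items":{"type":"array","items":{"type":"number"}}},"turn":{"type":"array","items":{"type":"array","items":{"type":"number"}}},"force":{"type":"number"}},"required":["jaw","dp","turn"]}

```bash
mkdir -p pics; ls; cat > h.py <<'E'
import numpy as np,cv2
from rig import observe,cams,ticket
def cal(n):
    c=cams.calibration(n); f=210/np.tan(np.radians(c["vertical_fov"])/2)
    if "view" in c: M=np.linalg.inv(np.array(c["view"]))
    else:
        s=observe();T=np.eye(4);T[:3,:3]=np.array(s["tool_rot"]);T[:3,3]=s["position"]
        M=T@np.array(c["tool_from_camera"])
    return f,c["cx"],c["cy"],M,c
def pts(n,u,v,d):
    f,cx,cy,M,_=cal(n)
    u,v,d=map(np.asarray,(u,v,d))
    P=np.stack([(u-cx)/f*d,-(v-cy)/f*d,-d,np.ones_like(d)],-1)
    return (P@M.T)[...,:3]
def ray(n,u,v,z):
    f,cx,cy,M,_=cal(n)
    r=M[:3,:3]@np.array([(u-cx)/f,-(v-cy)/f,-1]);o=M[:3,3]
    return o+r*(z-o[2])/r[2]
def save(n,fn):
    im,d=cams.get_image(n); cv2.imwrite('pics/'+fn,im[:,:,::-1]); return im,d
E
python3 - <<'E'
from h import *
for n in("scene","top"):
    save(n,n+'0.png')
    print({k:(np.round(v,3).tolist() if k!='view' else None) if not isinstance(v,str) else v for k,v in cams.calibration(n).items()}, cal(n)[3].round(3).tolist())
s=observe();print(np.array(s['tool_rot']).round(3).tolist(),s['ft_force'],s['grip_width'])
E
```

```text
pics
{'vertical_fov': 57.773, 'cx': 279.806, 'cy': 214.024, 'view': None} [[-0.592, -0.654, 0.47, 0.985], [0.806, -0.482, 0.345, 0.298], [0.001, 0.583, 0.812, 0.718], [0.0, 0.0, 0.0, 1.0]]
{'vertical_fov': 56.903, 'cx': 279.17, 'cy': 209.954, 'view': None} [[0.007, 0.993, -0.12, 0.515], [-1.0, 0.007, -0.005, -0.005], [-0.005, 0.12, 0.993, 0.844], [0.0, 0.0, 0.0, 1.0]]
[[-0.95, 0.313, -0.001], [0.313, 0.95, -0.001], [0.0, -0.001, -1.0]] [ 1.16679212 -0.09792378 -0.48597954] 0.08520785550479153
```

View pics/top0.png

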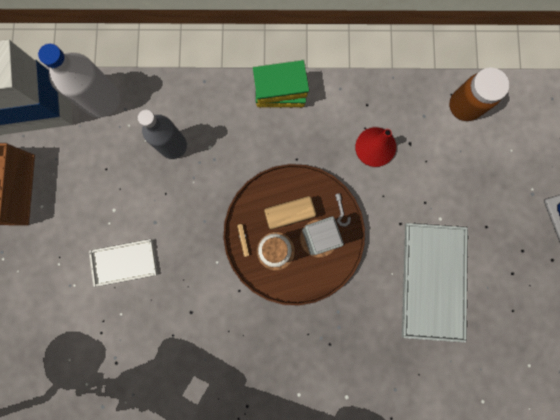

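View pics/scene0.png

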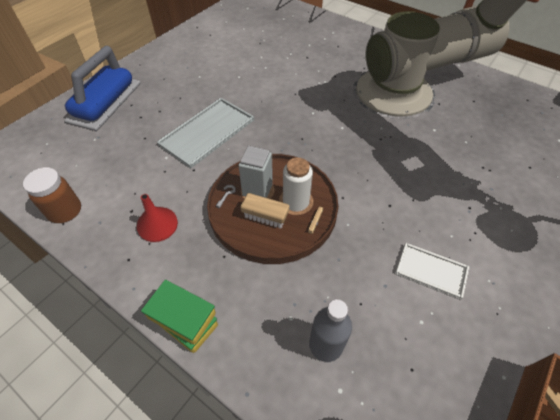

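```bash
python3 - <<'E'
from h import *
im,d=cams.get_image("top")
np.save('d0.npy',d)
for q in ["jar_center","tin_center","brush_center","caddy","tray","dish","funnel","bottle","hanger_hook","peg"]:
    try:
        o=cams.outline_of("top",q)[:1]; m=cams.mark_of("top",q)[:1]
    except Exception as e: print(q,e); continue
    if o:
        k=o[0]["mask"]; np.save('m_%s.npy'%q,k)
        v,u=np.nonzero(k&(d>0)); P=pts("top",u,v,d[v,u])
        z=np.percentile(P[:,2],[5,50,98]).round(3)
        T=P[P[:,2]>z[2]-0.01]
        print(q,round(o[0]['p'],2),len(u),'z',z,'med',np.median(P,0).round(3),'top mid',((T.max(0)+T.min(0))/2).round(3),'ext',np.ptp(T,0).round(3))
    if m: print('   mark',round(m[0]['p'],2),(np.array(m[0]['location'])*[560,420]).round(1))
E
```

```text
jar_center 0.58 800 z [0.122 0.136 0.139] med [0.529 0.006 0.136] top mid [0.53  0.007 0.137] ext [0.047 0.046 0.008]
tin_center 0.77 1122 z [0.026 0.132 0.135] med [ 0.556 -0.08   0.132] top mid [ 0.557 -0.084  0.131] ext [0.069 0.066 0.012]
   mark 0.69 [319.6 236.9]
brush_center 0.84 1074 z [0.056 0.061 0.064] med [ 0.606 -0.023  0.061] top mid [ 0.608 -0.023  0.06 ] ext [0.065 0.102 0.012]
   mark 0.86 [292.9 211.9]
caddy 0.65 12431 z [0.015 0.017 0.03 ] med [ 0.563 -0.032  0.017] top mid [ 0.568 -0.031  0.073] ext [0.297 0.297 0.107]
   mark 0.93 [294.2 235.1]
tray 0.75 7303 z [0.002 0.005 0.014] med [ 0.464 -0.333  0.005] top mid [ 0.467 -0.332  0.01 ] ext [0.246 0.145 0.013]
   mark 0.67 [437.  285.7]
dish 0.8 2286 z [0.002 0.005 0.013] med [0.502 0.335 0.005] top mid [0.502 0.333 0.009] ext [0.094 0.142 0.012]
   mark 0.83 [126.2 257.9]
funnel 0.91 1279 z [0.009 0.029 0.104] med [ 0.751 -0.204  0.029] top mid [ 0.76  -0.212  0.101] ext [0.015 0.015 0.013]
bottle 0.93 1463 z [0.02  0.117 0.18 ] med [0.75  0.227 0.117] top mid [0.762 0.237 0.176] ext [0.03  0.027 0.011]
   mark 0.97 [172.9 144.2]
hanger_hook 0.6 161 z [0.017 0.022 0.029] med [ 0.622 -0.132  0.022] top mid [ 0.618 -0.137  0.024] ext [0.069 0.03  0.01 ]
   mark 0.7 [341.5 211. ]
peg 0.65 165 z [0.026 0.029 0.032] med [0.552 0.075 0.029] top mid [0.551 0.075 0.029] ext [0.065 0.022 0.011]
   mark 0.54 [244.1 239.5]
```

The top view shows the caddy at about (295,235), the jar at (274,250), the tin at (322,236), the brush behind at (290,212), the peg at (243,240), the hook at (342,212), the tray at right (437,282) and the dish at left (124,262). The networks agree with this. Next I'll fit the rectangles.

```bash
python3 - <<'E'
from h import *
d=np.load('d0.npy')
for q,lo,hi in [("jar_center",.132,.145),("tin_center",.128,.145),("brush_center",.055,.07),("tray",0,.02),("dish",0,.02),("peg",.02,.04)]:
    k=np.load('m_%s.npy'%q); v,u=np.nonzero(k&(d>0)); P=pts("top",u,v,d[v,u]); P=P[(P[:,2]>lo)&(P[:,2]<hi)]
    c,s,a=cv2.minAreaRect(P[:,:2].astype(np.float32)); 
    print(q,len(P),np.round(c,4),np.round(s,3),round(a,1),'z',np.median(P[:,2]).round(4))
v,u=np.nonzero(d>0);P=pts("top",u,v,d[v,u]);R=P[(abs(P[:,2]-.029)<.004)&(np.hypot(P[:,0]-.568,P[:,1]+.031)<.16)&(np.hypot(P[:,0]-.568,P[:,1]+.031)>.135)]
print('rim',cv2.minEnclosingCircle(R[:,:2].astype(np.float32)),len(R))
print(cams.calibration("wrist"))
E
```

```text
jar_center 538 [0.5296 0.007 ] [0.047 0.046] 0.6 z 0.1371
tin_center 741 [ 0.5571 -0.0851] [0.05 0.05] 18.9 z 0.1331
brush_center 1030 [ 0.6074 -0.0229] [0.044 0.099] 16.5 z 0.0607
tray 7272 [ 0.4682 -0.3321] [0.132 0.241] 86.5 z 0.0046
dish 2278 [0.5021 0.3331] [0.077 0.134] 11.1 z 0.0046
peg 162 [0.5513 0.075 ] [0.067 0.012] 11.1 z 0.0295
rim ((0.5670769810676575, -0.031659968197345734), 0.14999139308929443) 1091
{'vertical_fov': 65.27696589323122, 'cx': 277.9497371937419, 'cy': 212.48535214168373, 'tool_from_camera': array([[-1.43707753e-03,  9.54541369e-01,  2.98075006e-01,
         7.64262223e-02],
       [ 9.99998014e-01,  1.78341615e-03, -8.89943173e-04,
         1.05911649e-04],
       [-1.38107936e-03,  2.98073135e-01, -9.54542036e-01,
        -1.73031952e-01],
       [ 0.00000000e+00,  0.00000000e+00,  0.00000000e+00,
         1.00000000e+00]])}
```

move_arm --jaw '[8.5, 8.5, 8.5, 8.5, 8.5, 8.5, 8.5, 8.5, 8.5, 8.5, 8.5, 8.5]' --dp '[[0, 0, 0], [0, 0, 0], [0, 0, 0], [0, 0, 0], [0, 0, 0], [0, 0, 0], [0, 0, 0], [0, 0, 0], [-3.7, 1.2, 0], [-3.7, 1.2, 0], [-3.7, 1.2, 0], [-3.7, 1.2, 0]]' --turn '[[0, 0, 0.12], [0, 0, 0.12], [0, 0, 0.12], [0, 0, 0.12], [0, 0, 0.12], [0, 0, 0.12], [0, 0, 0.12], [0, 0, 0.12], [0, 0, 0], [0, 0, 0], [0, 0, 0], [0, 0, 0]]' --force 60

```text
time_s: 2.15
position: [0.2614, 0.393, 0.2021]
tool_rot: [[-0.289, 0.957, 0.0], [0.957, 0.289, 0.0], [0.0, 0.0, -1.0]]
ft_force: [1.7, 0.7, 1.0]
grip_width: 0.085
gripper_force: 0.0
```

move_arm --jaw '[8.5, 8.5, 8.5, 8.5, 8.5, 8.5, 8.5, 8.5, 8.5, 8.5, 8.5, 8.5]' --dp '[[-3.7, 1.2, 0], [-3.7, 1.2, 0], [-3.7, 1.2, 0], [-3.7, 1.2, 0], [-3.7, 1.2, 0], [-3.7, 1.2, 0], [-3.7, 1.2, 0], [-3.7, 1.2, 0], [-3.7, 1.2, 0], [-3.7, 1.2, 0], [0, 0, 0], [0, 0, 0]]' --turn '[[0, 0, 0], [0, 0, 0], [0, 0, 0], [0, 0, 0], [0, 0, 0], [0, 0, 0], [0, 0, 0], [0, 0, 0], [0, 0, 0], [0, 0, 0], [0, 0, 0], [0, 0, 0]]'

```text
time_s: 3.15
position: [0.483, 0.0731, 0.2016]
tool_rot: [[-0.285, 0.959, -0.001], [0.959, 0.285, 0.0], [0.0, -0.001, -1.0]]
ft_force: [-0.2, 0.0, 0.3]
grip_width: 0.0851
gripper_force: 0.0
```

```bash
cat >> h.py <<'E'
def go(x,y,z,yaw=None,verbose=True):
    s=observe();R=np.array(s['tool_rot']);p=np.array(s['position'])
    a=np.degrees(np.arctan2(R[1,1],R[0,1]))
    print('t',round(s['time_s'],2),'p',p.round(4),'yaw',a.round(2),'zax',R[:,2].round(3),'jaw',round(s['grip_width'],4),'f',np.round(s['gripper_force'],1),np.round(s['ft_force'],1))
    print('dp cm',(R.T@(np.array([x,y,z])-p)*100).round(2), 'turnz', None if yaw is None else np.radians(a-yaw).round(3))
E
python3 - <<'E'
from h import *
go(.5293,.007,.079,16.6)
E
```

```text
t 3.15 p [0.483  0.0731 0.2016] yaw 16.55 zax [-0.001  0.    -1.   ] jaw 0.0851 f 0.0 [-0.2  0.   0.3]
dp cm [-7.66  2.56 12.26] turnz -0.001
```

move_arm --jaw '[8.5, 8.5, 8.5, 8.5, 8.5]' --dp '[[-2.55, 0.85, 0], [-2.55, 0.85, 0], [-2.55, 0.85, 0], [0, 0, 0], [0, 0, 0]]' --turn '[[0, 0, 0], [0, 0, 0], [0, 0, 0], [0, 0, 0], [0, 0, 0]]'

```text
time_s: 3.57
position: [0.5286, 0.0091, 0.2018]
tool_rot: [[-0.288, 0.958, -0.001], [0.958, 0.288, 0.0], [0.001, -0.0, -1.0]]
ft_force: [-0.1, 0.6, -0.2]
grip_width: 0.0846
gripper_force: 0.0
```

```bash
python3 - <<'E'
from h import *
go(.5293,.007,.079,16.6)
im,d=save("wrist","w1.png")
v,u=np.nonzero(d>0);P=pts("wrist",u,v,d[v,u])
for lo,hi,x,y in((.132,.145,.529,.007),(.129,.138,.557,-.085)):
    Q=P[(P[:,2]>lo)&(P[:,2]<hi)&(np.hypot(P[:,0]-x,P[:,1]-y)<.045)]
    if len(Q)>20:
        print(len(Q),[np.round(t,4) for t in cv2.minAreaRect(Q[:,:2].astype(np.float32))],cv2.minEnclosingCircle(Q[:,:2].astype(np.float32)),np.median(Q[:,2]))
E
```

```text
t 3.57 p [0.5286 0.0091 0.2018] yaw 16.72 zax [-0.001  0.    -1.   ] jaw 0.0846 f 0.0 [-0.1  0.6 -0.2]
dp cm [-2.300e-01  1.000e-02  1.228e+01] turnz 0.002
2975 [array([0.5268, 0.0097]), array([0.0467, 0.047 ]), np.float64(18.7977)] ((0.5270026326179504, 0.009461194276809692), 0.024048475548624992) 0.1391191285202798
3042 [array([ 0.5545, -0.0819]), array([0.05  , 0.0506]), np.float64(19.1288)] ((0.5546297430992126, -0.08215551823377609), 0.03428424522280693) 0.1349305178414449
```

View pics/w1.png

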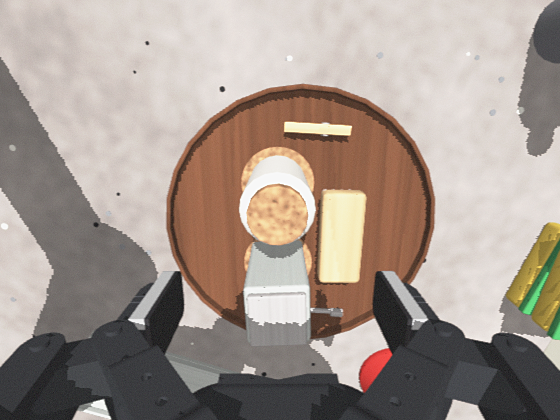

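The wrist picture shows the jar (278,207) and tin (276,305) in line between the fingers, with the brush at (342,237). The two jar estimates differ by about 2.5 mm, which is within the grip tolerance, so I'm going down.

move_arm --jaw '[8.5, 8.5, 8.5, 8.5, 8.5, 8.5, 6.0, 5.8, 5.8, 5.8, 5.8, 5.8]' --dp '[[-0.1, -0.1, 3.0], [0, 0, 3.0], [0, 0, 3.0], [0, 0, 2.3], [0, 0, 0.9], [0, 0, 0], [0, 0, 0], [0, 0, 0], [0, 0, 0], [0, 0, 0], [0, 0, 0], [0, 0, 0]]' --turn '[[0, 0, 0], [0, 0, 0], [0, 0, 0], [0, 0, 0], [0, 0, 0], [0, 0, 0], [0, 0, 0], [0, 0, 0], [0, 0, 0], [0, 0, 0], [0, 0, 0], [0, 0, 0]]' --force 50

```text
time_s: 4.62
position: [0.529, 0.0074, 0.0824]
tool_rot: [[-0.288, 0.958, 0.004], [0.958, 0.288, -0.001], [-0.002, 0.003, -1.0]]
ft_force: [-2.1, 0.4, 7.4]
grip_width: 0.0588
gripper_force: 50.1
```

move_arm --jaw '[5.7, 5.7, 5.7, 5.7, 5.7, 5.7, 5.7, 5.7]' --dp '[[0, 0, -0.5], [0, 0, -1.0], [0, 0, -2.0], [0, 0, -2.0], [0, 0, -2.0], [0, 0, -2.0], [0, 0, -0.5], [0, 0, 0]]' --turn '[[0, 0, 0], [0, 0, 0], [0, 0, 0], [0, 0, 0], [0, 0, 0], [0, 0, 0], [0, 0, 0], [0, 0, 0]]'

```text
time_s: 5.28
position: [0.5286, 0.0074, 0.1815]
tool_rot: [[-0.288, 0.958, 0.003], [0.958, 0.288, -0.001], [-0.002, 0.003, -1.0]]
ft_force: [-0.6, -0.7, -5.4]
grip_width: 0.0583
gripper_force: 55.3
```

```bash
python3 - <<'E'
from h import *
a=np.radians(-3.5); ex=np.array([np.cos(a),np.sin(a)]);c=np.array([.4682,-.3321])
print('near',c-.055*ex,'far',c+.055*ex)
go(*(c-.055*ex),.07,16.6)
save("scene","s1.png")
E
```

```text
near [ 0.41330259 -0.32874233] far [ 0.52309741 -0.33545767]
t 5.28 p [0.5286 0.0074 0.1815] yaw 16.74 zax [ 0.003 -0.001 -1.   ] jaw 0.0583 f 55.3 [-0.6 -0.7 -5.4]
dp cm [-28.85 -20.75  11.14] turnz 0.002
```

View pics/s1.png

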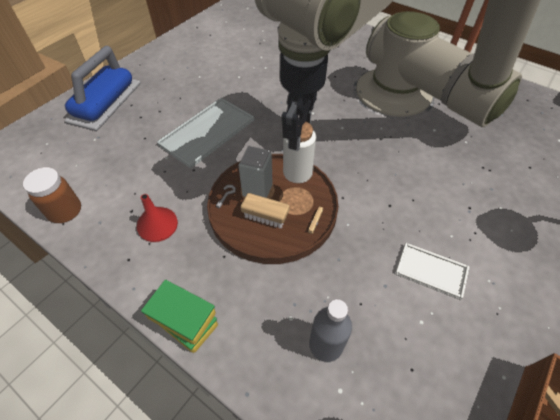

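The jar is held at (298,150) above its cork disc, upright, and the tin and brush are undisturbed. I'll raise it another 4 cm to clear the tin, then carry it to the near half of the tray.

move_arm --jaw '[5.7, 5.7, 5.7, 5.7, 5.7, 5.7, 5.7, 5.7, 5.7, 5.7, 5.7, 5.7]' --dp '[[0, -1.0, -1.5], [0, -2.0, -1.5], [-1.0, -2.0, -1.0], [-2, -2, 0], [-2.5, -2, 0], [-3, -2, 0], [-3, -2, 0], [-3, -2, 0], [-3, -2, 0], [-3, -2, 0], [-3, -1.5, 0], [-2, 0, 0]]' --turn '[[0, 0, 0], [0, 0, 0], [0, 0, 0], [0, 0, 0], [0, 0, 0], [0, 0, 0], [0, 0, 0], [0, 0, 0], [0, 0, 0], [0, 0, 0], [0, 0, 0], [0, 0, 0]]'

```text
time_s: 6.33
position: [0.4031, -0.2986, 0.2185]
tool_rot: [[-0.285, 0.959, -0.003], [0.959, 0.285, 0.001], [0.002, -0.002, -1.0]]
ft_force: [0.6, -0.3, -5.0]
grip_width: 0.0586
gripper_force: 56.0
```

move_arm --jaw '[5.7, 5.7, 5.7, 5.7, 5.7, 5.7, 5.7, 5.7]' --dp '[[-2, 0, 0], [-1, 0, 1], [0, 0, 2], [0, 0, 3], [0, 0, 3], [0, 0, 2], [0, 0, 0], [0, 0, 0]]' --turn '[[0, 0, 0], [0, 0, 0], [0, 0, 0], [0, 0, 0], [0, 0, 0], [0, 0, 0], [0, 0, 0], [0, 0, 0]]'

```text
time_s: 7.0
position: [0.4134, -0.3235, 0.1088]
tool_rot: [[-0.288, 0.958, -0.002], [0.958, 0.288, 0.003], [0.003, -0.001, -1.0]]
ft_force: [0.6, -1.2, -2.8]
grip_width: 0.0584
gripper_force: 56.4
```

```bash
python3 - <<'E'
from h import *
go(.413,-.3287,.0694,16.6)
E
```

```text
t 7.0 p [ 0.4134 -0.3235  0.1088] yaw 16.76 zax [-0.002  0.003 -1.   ] jaw 0.0584 f 56.4 [ 0.6 -1.2 -2.8]
dp cm [-0.5  -0.19  3.94] turnz 0.003
```

move_arm --jaw '[5.7, 5.7, 5.7, 5.7, 5.7, 5.7, 5.7]' --dp '[[-0.5, -0.2, 1.0], [0, 0, 1.0], [0, 0, 1.0], [0, 0, 0.4], [0, 0, 0.3], [0, 0, 0.2], [0, 0, 0]]' --turn '[[0, 0, 0], [0, 0, 0], [0, 0, 0], [0, 0, 0], [0, 0, 0], [0, 0, 0], [0, 0, 0]]'

```text
time_s: 7.58
position: [0.4136, -0.3302, 0.0713]
tool_rot: [[-0.288, 0.958, 0.0], [0.958, 0.288, -0.001], [-0.001, 0.0, -1.0]]
ft_force: [-0.1, 0.0, -5.3]
grip_width: 0.0586
gripper_force: 56.3
```

move_arm --jaw '[5.7, 5.7, 5.7, 5.7]' --dp '[[0, 0, 0.1], [0, 0, 0.1], [0, 0, 0], [0, 0, 0]]' --turn '[[0, 0, 0], [0, 0, 0], [0, 0, 0], [0, 0, 0]]'

```text
time_s: 7.92
position: [0.4136, -0.3303, 0.0697]
tool_rot: [[-0.288, 0.958, 0.001], [0.958, 0.288, -0.001], [-0.001, 0.0, -1.0]]
ft_force: [-0.5, 0.7, 1.2]
grip_width: 0.0588
gripper_force: 57.0
```

move_arm --jaw '[6.0, 6.5, 7.2, 8.0, 8.5, 8.5, 8.5, 8.5, 8.5, 8.5, 8.5, 8.5]' --dp '[[0, 0, 0], [0, 0, 0], [0, 0, 0], [0, 0, 0], [0, 0, 0], [0, 0, 0], [0, 0, -1], [0, 0, -2.5], [0, 0, -3], [0, 0, -3.5], [0, 0, -3.5], [0, 0, 0]]' --turn '[[0, 0, 0], [0, 0, 0], [0, 0, 0], [0, 0, 0], [0, 0, 0], [0, 0, 0], [0, 0, 0], [0, 0, 0], [0, 0, 0], [0, 0, 0], [0, 0, 0], [0, 0, 0]]'

```text
time_s: 8.92
position: [0.4151, -0.3318, 0.2107]
tool_rot: [[-0.288, 0.958, 0.007], [0.958, 0.288, -0.009], [-0.011, 0.004, -1.0]]
ft_force: [0.2, -1.0, 0.2]
grip_width: 0.0847
gripper_force: 0.0
```

```bash
python3 - <<'E'
from h import *
go(.5557,-.0835,.0790,18.9)
im,d=save("top","t2.png")
v,u=np.nonzero(d>0);P=pts("top",u,v,d[v,u])
for lo,hi,x,y in((.118,.135,.413,-.33),(.128,.138,.557,-.085),(.055,.068,.607,-.023)):
    Q=P[(P[:,2]>lo)&(P[:,2]<hi)&(np.hypot(P[:,0]-x,P[:,1]-y)<.06)]
    if len(Q)>20:
        print(len(Q),[np.round(t,4) for t in cv2.minAreaRect(Q[:,:2].astype(np.float32))],np.median(Q[:,2]))
E
```

```text
t 8.92 p [ 0.4151 -0.3318  0.2107] yaw 16.75 zax [ 0.007 -0.009 -1.   ] jaw 0.0847 f 0.0 [ 0.2 -1.   0.2]
dp cm [19.87 20.56 13.04] turnz -0.038
580 [array([ 0.4137, -0.3304]), array([0.0465, 0.0468]), np.float64(72.8725)] 0.12429548271453755
743 [array([ 0.5564, -0.0841]), array([0.0504, 0.0523]), np.float64(18.8244)] 0.13303121053629008
1032 [array([ 0.592 , -0.0274]), array([0.0763, 0.0996]), np.float64(16.32)] 0.060761200191907894
```

View pics/t2.png

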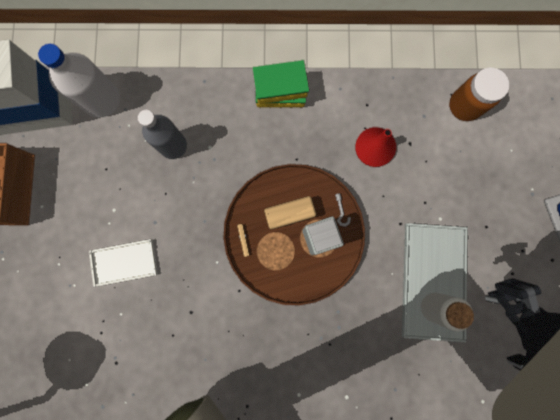

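The jar stands upright in the near half of the tray, at (458,315) in the picture and (0.4137,-0.3304) measured, which matches the TCP. The tin and brush have not moved. The tin is next.

move_arm --jaw '[8.5, 8.5, 8.5, 8.5, 8.5, 8.5, 8.5, 8.5, 8.5, 8.5, 8.5, 8.5]' --dp '[[2.0, 2.1, 0], [2.2, 2.3, 0], [2.2, 2.3, 0], [2.2, 2.3, 0], [2.2, 2.3, 0], [2.2, 2.3, 0], [2.2, 2.3, 0], [2.2, 2.3, 0], [1.5, 1.5, 0], [1.0, 0.9, 0], [0, 0, 0], [0, 0, 0]]' --turn '[[0, 0, 0], [0, 0, 0], [0, 0, 0], [0, 0, 0], [0, 0, 0], [0, 0, 0], [0, 0, 0], [0, 0, 0], [0, 0, 0], [0, 0, 0], [0, 0, -0.036], [0, 0, 0]]'

```text
time_s: 9.97
position: [0.5532, -0.0796, 0.2031]
tool_rot: [[-0.324, 0.946, -0.002], [0.946, 0.324, 0.0], [0.001, -0.001, -1.0]]
ft_force: [-0.3, -0.7, 0.1]
grip_width: 0.085
gripper_force: 0.0
```

```bash
python3 - <<'E'
from h import *
go(.5565,-.0845,.0790,18.9)
E
```

```text
t 9.97 p [ 0.5532 -0.0796  0.2031] yaw 18.93 zax [-0.002  0.    -1.   ] jaw 0.085 f 0.0 [-0.3 -0.7  0.1]
dp cm [-0.58  0.17 12.41] turnz 0.0
```

move_arm --jaw '[8.5, 8.5, 8.5, 8.5, 8.5, 8.5, 8.5, 6.0, 5.5, 5.5, 5.5, 5.5]' --dp '[[-0.6, 0.15, 0], [0, 0, 3.0], [0, 0, 3.0], [0, 0, 3.0], [0, 0, 2.3], [0, 0, 0.9], [0, 0, 0], [0, 0, 0], [0, 0, 0], [0, 0, 0], [0, 0, 0], [0, 0, 0]]' --turn '[[0, 0, 0], [0, 0, 0], [0, 0, 0], [0, 0, 0], [0, 0, 0], [0, 0, 0], [0, 0, 0], [0, 0, 0], [0, 0, 0], [0, 0, 0], [0, 0, 0], [0, 0, 0]]'

```text
time_s: 10.97
position: [0.5575, -0.0858, 0.0841]
tool_rot: [[-0.322, 0.947, 0.003], [0.947, 0.322, -0.002], [-0.003, 0.002, -1.0]]
ft_force: [-2.1, -0.9, 6.1]
grip_width: 0.0564
gripper_force: 53.7
```

move_arm --jaw '[5.4, 5.4]' --dp '[[0, 0, 0], [0, 0, 0]]' --turn '[[0, 0, 0], [0, 0, 0]]'

```text
time_s: 11.13
position: [0.5575, -0.0858, 0.0841]
tool_rot: [[-0.322, 0.947, 0.003], [0.947, 0.322, -0.002], [-0.003, 0.002, -1.0]]
ft_force: [-2.1, -1.1, 6.1]
grip_width: 0.0566
gripper_force: 53.7
```

move_arm --jaw '[5.4, 5.4, 5.4, 5.4, 5.4, 5.4, 5.4, 5.4, 5.4, 5.4, 5.4, 5.4]' --dp '[[0, 0, -0.5], [0, 0, -1.0], [0, 0, -2.0], [0, 0, -2.0], [0, 0, -2.0], [0, 0, -1.5], [-1.5, -0.7, -0.5], [-2.5, -1.3, 0], [-3, -1.5, 0], [-3, -1.5, 0], [-3, -1.5, 0], [-3, -1.5, 0]]' --turn '[[0, 0, 0], [0, 0, 0], [0, 0, 0], [0, 0, 0], [0, 0, 0], [0, 0, 0], [0, 0, 0], [0, 0, 0], [0, 0, 0], [0, 0, 0], [0, 0, 0], [0, 0, 0]]'

```text
time_s: 12.13
position: [0.5321, -0.2639, 0.1781]
tool_rot: [[-0.322, 0.947, 0.001], [0.947, 0.322, -0.0], [-0.0, 0.0, -1.0]]
ft_force: [1.0, -0.6, -3.1]
grip_width: 0.0566
gripper_force: 54.2
```

move_arm --jaw '[5.4, 5.4, 5.4, 5.4, 5.4]' --dp '[[-2.5, -1.4, 0], [-2, -1.2, 0], [-1.5, -0.5, 0], [0, 0, 0], [0, 0, 0]]' --turn '[[0, 0, 0], [0, 0, 0], [0, 0, 0], [0, 0, 0], [0, 0, 0]]'

```text
time_s: 12.55
position: [0.5223, -0.3296, 0.1774]
tool_rot: [[-0.321, 0.947, 0.0], [0.947, 0.321, 0.0], [0.0, 0.0, -1.0]]
ft_force: [0.4, -0.0, -3.0]
grip_width: 0.0563
gripper_force: 54.2
```

```bash
python3 - <<'E'
from h import *
go(.5231,-.3345,.0711,18.9)
E
```

```text
t 12.55 p [ 0.5223 -0.3296  0.1774] yaw 18.72 zax [ 0.  0. -1.] jaw 0.0563 f 54.2 [ 0.4 -0.  -3. ]
dp cm [-0.49 -0.08 10.63] turnz -0.003
```

move_arm --jaw '[5.4, 5.4, 5.4, 5.4, 5.4, 5.4, 5.4, 5.4, 5.4]' --dp '[[-0.4, 0, 1.5], [0, 0, 2.5], [0, 0, 2.5], [0, 0, 2], [0, 0, 1], [0, 0, 0.5], [0, 0, 0.2], [0, 0, 0.1], [0, 0, 0]]' --turn '[[0, 0, 0], [0, 0, 0], [0, 0, 0], [0, 0, 0], [0, 0, 0], [0, 0, 0], [0, 0, 0], [0, 0, 0], [0, 0, 0]]'

```text
time_s: 13.3
position: [0.5243, -0.3332, 0.0752]
tool_rot: [[-0.322, 0.947, 0.001], [0.947, 0.322, -0.001], [-0.002, 0.001, -1.0]]
ft_force: [0.4, -0.1, -3.4]
grip_width: 0.0567
gripper_force: 54.2
```

move_arm --jaw '[5.4, 5.4, 5.4]' --dp '[[0, 0, 0.1], [0, 0, 0], [0, 0, 0]]' --turn '[[0, 0, 0], [0, 0, 0], [0, 0, 0]]'

```text
time_s: 13.55
position: [0.5239, -0.3332, 0.0735]
tool_rot: [[-0.322, 0.947, 0.001], [0.947, 0.322, -0.001], [-0.001, 0.0, -1.0]]
ft_force: [0.4, 0.7, -3.4]
grip_width: 0.0565
gripper_force: 54.2
```

move_arm --jaw '[5.4, 5.4, 5.4, 5.4]' --dp '[[0, 0, 0.15], [0, 0, 0.1], [0, 0, 0], [0, 0, 0]]' --turn '[[0, 0, 0], [0, 0, 0], [0, 0, 0], [0, 0, 0]]'

```text
time_s: 13.88
position: [0.524, -0.3333, 0.0712]
tool_rot: [[-0.322, 0.947, 0.001], [0.947, 0.322, -0.001], [-0.001, 0.0, -1.0]]
ft_force: [-2.4, 0.4, 3.8]
grip_width: 0.0566
gripper_force: 54.9
```

move_arm --jaw '[5.8, 6.4, 7.2, 8.0, 8.5, 8.5, 8.5, 8.5, 8.5, 8.5, 8.5, 8.5]' --dp '[[0, 0, 0], [0, 0, 0], [0, 0, 0], [0, 0, 0], [0, 0, 0], [0, 0, 0], [0, 0, -1], [0, 0, -2.5], [0, 0, -3], [0, 0, -3.5], [0, 0, -2], [0, 0, 0]]' --turn '[[0, 0, 0], [0, 0, 0], [0, 0, 0], [0, 0, 0], [0, 0, 0], [0, 0, 0], [0, 0, 0], [0, 0, 0], [0, 0, 0], [0, 0, 0], [0, 0, 0], [0, 0, 0]]'

```text
time_s: 14.88
position: [0.5252, -0.3342, 0.1966]
tool_rot: [[-0.322, 0.947, 0.007], [0.947, 0.322, -0.007], [-0.009, 0.005, -1.0]]
ft_force: [0.4, -0.3, 1.0]
grip_width: 0.0851
gripper_force: 0.0
```

```bash
python3 - <<'E'
from h import *
go(.6074,-.0229,.028,16.4)
im,d=save("top","t3.png")
v,u=np.nonzero(d>0);P=pts("top",u,v,d[v,u])
for lo,hi,x,y in((.118,.135,.413,-.33),(.115,.13,.523,-.334),(.055,.068,.607,-.023)):
    Q=P[(P[:,2]>lo)&(P[:,2]<hi)&(np.hypot(P[:,0]-x,P[:,1]-y)<.06)]
    if len(Q)>20:
        print(len(Q),[np.round(t,4) for t in cv2.minAreaRect(Q[:,:2].astype(np.float32))],np.median(Q[:,2]))
E
```

```text
t 14.88 p [ 0.5252 -0.3342  0.1966] yaw 18.8 zax [ 0.007 -0.007 -1.   ] jaw 0.0851 f 0.0 [ 0.4 -0.3  1. ]
dp cm [26.97 17.73 16.71] turnz 0.042
578 [array([ 0.4139, -0.3299]), array([0.0468, 0.0467]), np.float64(73.0604)] 0.12420593569558397
745 [array([ 0.5233, -0.3321]), array([0.0501, 0.0507]), np.float64(18.7574)] 0.120126084761353
1029 [array([ 0.6075, -0.0229]), array([0.0439, 0.0996]), np.float64(16.502)] 0.06079452045744116
```

View pics/t3.png

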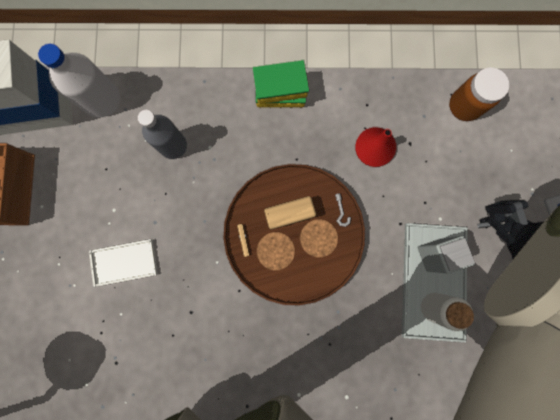

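The tin at (455,252) and the jar at (458,315) both stand upright in the tray, and the brush at (290,212) is free. I'm going above it now.

move_arm --jaw '[8.5, 8.5, 8.5, 8.5, 8.5, 8.5, 8.5, 8.5, 8.5, 8.5, 8.5, 8.5]' --dp '[[2.5, 1.6, 0], [2.9, 1.9, 0], [2.9, 1.9, 0], [2.9, 1.9, 0], [2.9, 1.9, 0], [2.9, 1.9, 0], [2.9, 1.9, 0], [2.9, 1.9, 0], [2.5, 1.6, 0], [1.5, 1.1, 0], [0, 0, 0], [0, 0, 0]]' --turn '[[0, 0, 0], [0, 0, 0], [0, 0, 0], [0, 0, 0], [0, 0, 0], [0, 0, 0], [0, 0, 0], [0, 0, 0], [0, 0, 0], [0, 0, 0], [0, 0, 0.041], [0, 0, 0]]' --force 40

```text
time_s: 15.93
position: [0.6037, -0.0213, 0.1894]
tool_rot: [[-0.284, 0.959, -0.002], [0.959, 0.284, 0.0], [0.001, -0.002, -1.0]]
ft_force: [-0.7, -0.7, -0.1]
grip_width: 0.0846
gripper_force: 0.0
```

```bash
python3 - <<'E'
from h import *
go(.6074,-.0229,.030,16.5)
E
```

```text
t 15.93 p [ 0.6037 -0.0213  0.1894] yaw 16.48 zax [-0.002  0.    -1.   ] jaw 0.0846 f 0.0 [-0.7 -0.7 -0.1]
dp cm [-0.27  0.34 15.94] turnz -0.0
```

move_arm --jaw '[8.5, 8.5, 8.5, 8.5, 8.5, 8.5, 8.5, 8.5, 8.5, 8.5]' --dp '[[-0.3, 0.3, 2], [0, 0, 3.0], [0, 0, 3.0], [0, 0, 3.0], [0, 0, 2], [0, 0, 1.5], [0, 0, 0.7], [0, 0, 0.4], [0, 0, 0], [0, 0, 0]]' --turn '[[0, 0, 0], [0, 0, 0], [0, 0, 0], [0, 0, 0], [0, 0, 0], [0, 0, 0], [0, 0, 0], [0, 0, 0], [0, 0, 0], [0, 0, 0]]'

```text
time_s: 16.77
position: [0.6082, -0.025, 0.0353]
tool_rot: [[-0.283, 0.959, 0.001], [0.959, 0.283, -0.0], [-0.001, 0.001, -1.0]]
ft_force: [0.7, 0.5, 0.5]
grip_width: 0.0851
gripper_force: 0.0
```

move_arm --jaw '[8.5, 8.5, 7.0, 5.5, 4.5, 4.0, 4.0, 4.0, 4.0, 4.0, 4.0]' --dp '[[0.2, 0, 0.7], [0, 0, 0], [0, 0, 0], [0, 0, 0], [0, 0, 0], [0, 0, 0], [0, 0, 0], [0, 0, 0], [0, 0, 0], [0, 0, 0], [0, 0, 0]]' --turn '[[0, 0, 0], [0, 0, 0], [0, 0, 0], [0, 0, 0], [0, 0, 0], [0, 0, 0], [0, 0, 0], [0, 0, 0], [0, 0, 0], [0, 0, 0], [0, 0, 0]]'

```text
time_s: 17.68
position: [0.6074, -0.0228, 0.0281]
tool_rot: [[-0.283, 0.959, 0.001], [0.959, 0.283, -0.0], [-0.0, 0.0, -1.0]]
ft_force: [-2.2, 0.3, 5.5]
grip_width: 0.0421
gripper_force: 40.4
```

move_arm --jaw '[3.9, 3.9, 3.9, 3.9, 3.9, 3.9, 3.9, 3.9, 3.9, 3.9, 3.9, 3.9]' --dp '[[0, 0, -0.5], [0, 0, -1.0], [0, 0, -2.0], [0, 0, -2.5], [0, 0, -2.5], [0.5, 0, -2], [1.5, 0, -0.5], [2.5, 0, 0], [3, 0, 0], [3.5, 0, 0], [3.5, 0, 0], [3.5, 0, 0]]' --turn '[[0, 0, 0], [0, 0, 0], [0, 0, 0], [0, 0, 0], [0, 0, 0], [0, 0, 0], [0, 0, 0], [0, 0, 0], [0, 0, 0], [0, 0, 0], [0, 0, 0], [0, 0, 0]]'

```text
time_s: 18.68
position: [0.5548, 0.152, 0.1369]
tool_rot: [[-0.283, 0.959, -0.001], [0.959, 0.283, 0.0], [0.001, -0.001, -1.0]]
ft_force: [1.1, -0.4, -0.9]
grip_width: 0.0415
gripper_force: 40.7
```

move_arm --jaw '[3.9, 3.9, 3.9, 3.9, 3.9, 3.9, 3.9, 3.9, 3.9, 3.9]' --dp '[[3.5, 0, 0], [3.5, 0, 0], [3.5, 0, 0], [3.5, 0, 0], [2.5, 0, 0], [1.5, 0, 0], [0.5, 0, 0], [0, 0, 0], [0, 0, 0], [0, 0, 0]]' --turn '[[0, 0, 0], [0, 0, 0], [0, 0, 0], [0, 0, 0], [0, 0, 0], [0, 0, 0], [0, 0, 0], [0, 0, 0.093], [0, 0, 0], [0, 0, 0]]'

```text
time_s: 19.52
position: [0.5037, 0.3269, 0.1372]
tool_rot: [[-0.195, 0.981, -0.001], [0.981, 0.195, -0.0], [-0.0, -0.001, -1.0]]
ft_force: [0.7, 0.3, -0.7]
grip_width: 0.0419
gripper_force: 40.7
```

```bash
python3 - <<'E'
from h import *
go(.5021,.3331,.0151,11.1)
im,d=save("top","t4.png")
v,u=np.nonzero(d>0);P=pts("top",u,v,d[v,u])
for lo,hi,x,y in((.118,.135,.413,-.33),(.115,.13,.523,-.334),(.115,.175,.50,.333)):
    Q=P[(P[:,2]>lo)&(P[:,2]<hi)&(np.hypot(P[:,0]-x,P[:,1]-y)<.06)]
    if len(Q)>20:
        print(len(Q),[np.round(t,4) for t in cv2.minAreaRect(Q[:,:2].astype(np.float32))],np.median(Q[:,2]))
E
```

```text
t 19.52 p [0.5037 0.3269 0.1372] yaw 11.22 zax [-0.001 -0.    -1.   ] jaw 0.0419 f 40.7 [ 0.7  0.3 -0.7]
dp cm [ 0.64 -0.03 12.21] turnz 0.002
574 [array([ 0.4139, -0.3306]), array([0.0469, 0.0464]), np.float64(8.7753)] 0.12418927514821748
748 [array([ 0.5233, -0.3322]), array([0.05  , 0.0506]), np.float64(18.8533)] 0.12012666517623866
1172 [array([0.5103, 0.315 ]), array([0.06  , 0.0757]), np.float64(12.6393)] 0.16983922085546016
```

View pics/t4.png

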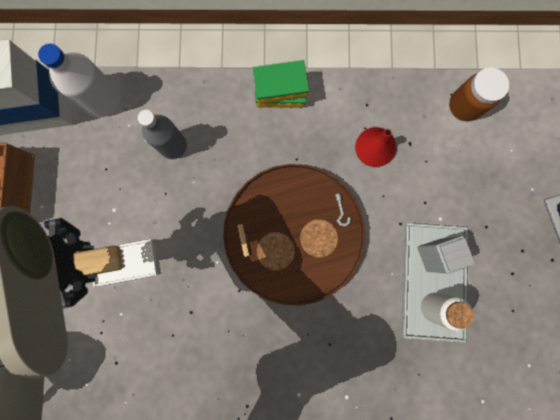

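The brush is held level over the dish, appearing at (95,260) because of parallax, and it lines up with the dish's length. The jar and tin are still in the tray, so I'm lowering the brush.

move_arm --jaw '[3.9, 3.9, 3.9, 3.9, 3.9, 3.9, 3.9, 3.9, 3.9, 3.9]' --dp '[[0.5, 0, 1.5], [0, 0, 2.5], [0, 0, 2.5], [0, 0, 2], [0, 0, 1.5], [0, 0, 1.0], [0, 0, 0.5], [0, 0, 0.2], [0, 0, 0], [0, 0, 0]]' --turn '[[0, 0, 0], [0, 0, 0], [0, 0, 0], [0, 0, 0], [0, 0, 0], [0, 0, 0], [0, 0, 0], [0, 0, 0], [0, 0, 0], [0, 0, 0]]'

```text
time_s: 20.4
position: [0.5035, 0.3323, 0.0214]
tool_rot: [[-0.193, 0.981, 0.001], [0.981, 0.193, 0.001], [0.0, 0.001, -1.0]]
ft_force: [0.6, -0.1, 0.1]
grip_width: 0.0421
gripper_force: 40.7
```

move_arm --jaw '[3.9, 3.9, 3.9, 3.9]' --dp '[[0, 0, 0.15], [0, 0, 0], [0, 0, 0], [0, 0, 0]]' --turn '[[0, 0, 0], [0, 0, 0], [0, 0, 0], [0, 0, 0]]'

```text
time_s: 20.73
position: [0.5031, 0.3323, 0.0193]
tool_rot: [[-0.193, 0.981, 0.0], [0.981, 0.193, 0.0], [0.0, 0.0, -1.0]]
ft_force: [-0.7, 0.1, -0.9]
grip_width: 0.042
gripper_force: 40.7
```

move_arm --jaw '[3.9, 3.9, 3.9, 3.9, 3.9]' --dp '[[0, 0, 0.2], [0, 0, 0.15], [0, 0, 0.05], [0, 0, 0], [0, 0, 0]]' --turn '[[0, 0, 0], [0, 0, 0], [0, 0, 0], [0, 0, 0], [0, 0, 0]]'

```text
time_s: 21.15
position: [0.503, 0.3322, 0.0152]
tool_rot: [[-0.193, 0.981, 0.0], [0.981, 0.193, -0.0], [-0.0, 0.0, -1.0]]
ft_force: [-0.9, -1.1, 2.1]
grip_width: 0.042
gripper_force: 41.2
```

move_arm --jaw '[4.4, 4.8, 5.2, 5.8, 6.2, 6.2, 6.5, 8.0, 8.5, 8.5, 8.5, 8.5]' --dp '[[0, 0, 0], [0, 0, 0], [0, 0, 0], [0, 0, 0], [0, 0, 0], [0, 0, 0], [0, 0, -1], [0, 0, -2.5], [0, 0, -3.5], [0, 0, -3.5], [0, 0, -3.5], [0, 0, -3.5]]' --turn '[[0, 0, 0], [0, 0, 0], [0, 0, 0], [0, 0, 0], [0, 0, 0], [0, 0, 0], [0, 0, 0], [0, 0, 0], [0, 0, 0], [0, 0, 0], [0, 0, 0], [0, 0, 0]]'

```text
time_s: 22.15
position: [0.5026, 0.3321, 0.1928]
tool_rot: [[-0.193, 0.981, 0.001], [0.981, 0.193, 0.0], [0.0, 0.001, -1.0]]
ft_force: [1.2, -0.7, 1.3]
grip_width: 0.0847
gripper_force: 0.0
```

move_arm --jaw '[8.5, 8.5, 8.5, 8.5, 8.5, 8.5, 8.5, 8.5, 8.5, 8.5, 8.5, 8.5]' --dp '[[0, 0, -2.5], [0, 0, 0], [-3.5, 0, 0], [-3.8, 0, 0], [-3.8, 0, 0], [-3.8, 0, 0], [-3.8, 0, 0], [-3.8, 0, 0], [-3.8, 0, 0], [-3.8, 0, 0], [-3.8, 0, 0], [0, 0, 0]]' --turn '[[0, 0, 0], [0, 0, 0], [0, 0, 0], [0, 0, 0], [0, 0, 0], [0, 0, 0], [0, 0, 0], [0, 0, 0], [0, 0, 0], [0, 0, 0], [0, 0, 0], [0, 0, 0]]'

```text
time_s: 23.15
position: [0.569, -0.0063, 0.2146]
tool_rot: [[-0.187, 0.982, -0.0], [0.982, 0.187, -0.002], [-0.002, -0.001, -1.0]]
ft_force: [0.4, 0.5, -0.6]
grip_width: 0.0848
gripper_force: 0.0
```

```bash
python3 - <<'E'
from h import *
go(.4138,-.3303,.0697,16.75)
im,d=save("top","t5.png")
v,u=np.nonzero(d>0);P=pts("top",u,v,d[v,u])
for lo,hi,x,y in((.118,.135,.413,-.33),(.115,.13,.523,-.334),(.04,.06,.502,.333)):
    Q=P[(P[:,2]>lo)&(P[:,2]<hi)&(np.hypot(P[:,0]-x,P[:,1]-y)<.06)]
    if len(Q)>20:
        print(len(Q),[np.round(t,4) for t in cv2.minAreaRect(Q[:,:2].astype(np.float32))],np.median(Q[:,2]))
E
```

```text
t 23.15 p [ 0.569  -0.0063  0.2146] yaw 10.78 zax [-0.    -0.002 -1.   ] jaw 0.0848 f 0.0 [ 0.4  0.5 -0.6]
dp cm [-28.9  -21.3   14.55] turnz -0.104
578 [array([ 0.4134, -0.3299]), array([0.0466, 0.0463]), np.float64(87.8451)] 0.12420294716227348
742 [array([ 0.5235, -0.3323]), array([0.0503, 0.0509]), np.float64(18.3867)] 0.12012618471081754
1059 [array([0.5034, 0.332 ]), array([0.0441, 0.1015]), np.float64(11.1305)] 0.047722740816936726
```

View pics/t5.png

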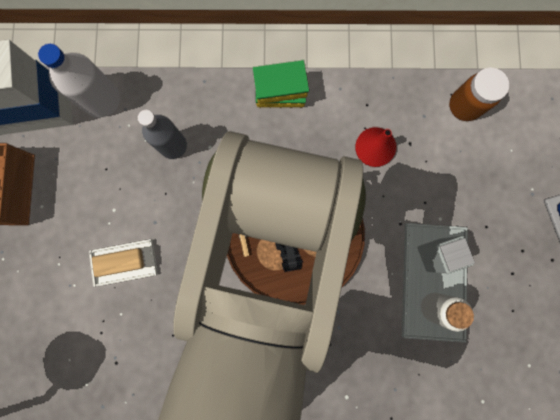

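The brush lies in the dish at (117,263), 1 to 2 mm from its middle and aligned. The jar and tin are still upright in the tray. Now I'll take the jar back.

move_arm --jaw '[8.5, 8.5, 8.5, 8.5, 8.5, 8.5, 8.5, 8.5, 8.5, 8.5, 8.5, 8.5]' --dp '[[0, 0, 0], [-2.0, -1.8, 0], [-2.8, -2.6, 0], [-2.8, -2.6, 0], [-2.8, -2.6, 0], [-2.8, -2.6, 0], [-2.8, -2.6, 0], [-2.8, -2.6, 0], [-2.8, -2.6, 0], [-2.8, -2.5, 0], [-1.5, -1.3, 0], [0, 0, 0]]' --turn '[[0, 0, -0.1], [0, 0, 0], [0, 0, 0], [0, 0, 0], [0, 0, 0], [0, 0, 0], [0, 0, 0], [0, 0, 0], [0, 0, 0], [0, 0, 0], [0, 0, 0], [0, 0, 0]]' --force 50

```text
time_s: 24.2
position: [0.4143, -0.3195, 0.2148]
tool_rot: [[-0.287, 0.958, -0.0], [0.958, 0.287, -0.0], [-0.0, -0.001, -1.0]]
ft_force: [-0.2, -0.4, -0.5]
grip_width: 0.0851
gripper_force: 0.0
```

```bash
python3 - <<'E'
from h import *
go(.4137,-.3302,.068,16.75)
E
```

```text
t 24.2 p [ 0.4143 -0.3195  0.2148] yaw 16.66 zax [-0. -0. -1.] jaw 0.0851 f 0.0 [-0.2 -0.4 -0.5]
dp cm [-1.   -0.36 14.68] turnz -0.002
```

move_arm --jaw '[8.5, 8.5, 8.5, 8.5]' --dp '[[-0.7, -0.2, 2.5], [0, 0, 2.5], [0, 0, 0], [0, 0, 0]]' --turn '[[0, 0, 0], [0, 0, 0], [0, 0, 0], [0, 0, 0]]'

```text
time_s: 24.53
position: [0.416, -0.323, 0.1649]
tool_rot: [[-0.291, 0.957, -0.001], [0.957, 0.291, 0.002], [0.002, -0.001, -1.0]]
ft_force: [0.8, 0.1, -0.0]
grip_width: 0.0851
gripper_force: 0.0
```

```bash
python3 - <<'E'
from h import *
go(.4137,-.3302,.068,16.75)
E
```

```text
t 24.53 p [ 0.416  -0.323   0.1649] yaw 16.92 zax [-0.001  0.002 -1.   ] jaw 0.0851 f 0.0 [ 0.8  0.1 -0. ]
dp cm [-0.64 -0.42  9.69] turnz 0.003
```

move_arm --jaw '[8.5, 8.5, 8.5, 8.5, 8.5, 8.5, 8.5, 8.5, 8.5]' --dp '[[-0.6, -0.4, 0], [0, 0, 2.5], [0, 0, 2.5], [0, 0, 2.5], [0, 0, 1.5], [0, 0, 0.5], [0, 0, 0], [0, 0, 0], [0, 0, 0]]' --turn '[[0, 0, 0], [0, 0, 0], [0, 0, 0], [0, 0, 0], [0, 0, 0], [0, 0, 0], [0, 0, 0], [0, 0, 0], [0, 0, 0]]'

```text
time_s: 25.28
position: [0.4143, -0.3322, 0.0717]
tool_rot: [[-0.29, 0.957, 0.002], [0.957, 0.29, -0.002], [-0.003, 0.001, -1.0]]
ft_force: [1.5, -0.4, 0.6]
grip_width: 0.0851
gripper_force: 0.0
```

move_arm --jaw '[8.5, 8.5, 7.5, 6.5, 5.8, 5.7, 5.7, 5.7, 5.7]' --dp '[[0.2, 0, 0.3], [0, 0, 0], [0, 0, 0], [0, 0, 0], [0, 0, 0], [0, 0, 0], [0, 0, 0], [0, 0, 0], [0, 0, 0]]' --turn '[[0, 0, 0], [0, 0, 0], [0, 0, 0], [0, 0, 0], [0, 0, 0], [0, 0, 0], [0, 0, 0], [0, 0, 0], [0, 0, 0]]'

```text
time_s: 26.03
position: [0.4132, -0.33, 0.068]
tool_rot: [[-0.29, 0.957, 0.001], [0.957, 0.29, -0.001], [-0.002, 0.0, -1.0]]
ft_force: [-2.0, 0.2, 7.0]
grip_width: 0.0591
gripper_force: 52.4
```

```bash
python3 - <<'E'
from h import *
go(.529,.0074,.0824,16.75)
E
```

```text
t 26.03 p [ 0.4132 -0.33    0.068 ] yaw 16.85 zax [ 0.001 -0.001 -1.   ] jaw 0.0591 f 52.4 [-2.   0.2  7. ]
dp cm [28.93 20.86 -1.48] turnz 0.002
```

move_arm --jaw '[5.6, 5.6, 5.6, 5.6, 5.6, 5.6, 5.6, 5.6, 5.6, 5.6, 5.6, 5.6]' --dp '[[0, 0, -0.5], [0, 0, -1.0], [0, 0, -2.0], [0, 0, -2.5], [0, 0, -2.5], [0.5, 0.4, -2], [1.5, 1.0, -0.5], [2.5, 1.8, 0], [2.8, 2.0, 0], [2.8, 2.0, 0], [2.8, 2.0, 0], [2.8, 2.0, 0]]' --turn '[[0, 0, 0], [0, 0, 0], [0, 0, 0], [0, 0, 0], [0, 0, 0], [0, 0, 0], [0, 0, 0], [0, 0, 0], [0, 0, 0], [0, 0, 0], [0, 0, 0], [0, 0, 0]]'

```text
time_s: 27.03
position: [0.4746, -0.145, 0.1767]
tool_rot: [[-0.289, 0.957, -0.001], [0.957, 0.289, 0.001], [0.001, -0.001, -1.0]]
ft_force: [0.3, -0.3, -3.9]
grip_width: 0.0593
gripper_force: 55.4
```

move_arm --jaw '[5.6, 5.6, 5.6, 5.6, 5.6, 5.6, 5.6, 5.6]' --dp '[[2.8, 2.0, 0], [2.8, 2.0, 0], [2.8, 2.0, 0], [2.4, 1.8, 0], [1.6, 1.2, 0], [0.8, 0.6, 0], [0, 0, 0], [0, 0, 0]]' --turn '[[0, 0, 0], [0, 0, 0], [0, 0, 0], [0, 0, 0], [0, 0, 0], [0, 0, 0], [0, 0, 0], [0, 0, 0]]'

```text
time_s: 27.7
position: [0.528, 0.007, 0.1767]
tool_rot: [[-0.29, 0.957, -0.001], [0.957, 0.29, -0.0], [-0.0, -0.001, -1.0]]
ft_force: [0.8, -0.3, -4.3]
grip_width: 0.059
gripper_force: 55.4
```

```bash
python3 - <<'E'
from h import *
go(.529,.0074,.081,16.75)
E
```

```text
t 27.7 p [0.528  0.007  0.1767] yaw 16.88 zax [-0.001 -0.    -1.   ] jaw 0.059 f 55.4 [ 0.8 -0.3 -4.3]
dp cm [0.01 0.11 9.57] turnz 0.002
```

move_arm --jaw '[5.6, 5.6, 5.6, 5.6, 5.6, 5.6, 5.6, 5.6, 5.6, 5.6]' --dp '[[0, 0.1, 1.5], [0, 0, 2.5], [0, 0, 2.5], [0, 0, 1.5], [0, 0, 0.8], [0, 0, 0.4], [0, 0, 0], [0, 0, 0.1], [0, 0, 0], [0, 0, 0]]' --turn '[[0, 0, 0], [0, 0, 0], [0, 0, 0], [0, 0, 0], [0, 0, 0], [0, 0, 0], [0, 0, 0], [0, 0, 0], [0, 0, 0], [0, 0, 0]]'

```text
time_s: 28.53
position: [0.5297, 0.0074, 0.0848]
tool_rot: [[-0.29, 0.957, 0.002], [0.957, 0.29, -0.0], [-0.001, 0.001, -1.0]]
ft_force: [0.1, -0.6, -4.1]
grip_width: 0.0591
gripper_force: 55.4
```

move_arm --jaw '[5.6, 5.6, 5.6]' --dp '[[0, 0, 0.1], [0, 0, 0], [0, 0, 0]]' --turn '[[0, 0, 0], [0, 0, 0], [0, 0, 0]]'

```text
time_s: 28.78
position: [0.5294, 0.0077, 0.0832]
tool_rot: [[-0.29, 0.957, 0.0], [0.957, 0.29, -0.0], [-0.0, 0.0, -1.0]]
ft_force: [0.1, -0.3, -5.1]
grip_width: 0.0589
gripper_force: 55.4
```

move_arm --jaw '[5.6, 5.6, 5.6, 5.6]' --dp '[[0, 0, 0.15], [0, 0, 0.1], [0, 0, 0], [0, 0, 0]]' --turn '[[0, 0, 0], [0, 0, 0], [0, 0, 0], [0, 0, 0]]'

```text
time_s: 29.12
position: [0.5295, 0.0075, 0.0811]
tool_rot: [[-0.29, 0.957, 0.001], [0.957, 0.29, -0.0], [-0.001, 0.001, -1.0]]
ft_force: [-2.2, -0.2, 3.9]
grip_width: 0.0589
gripper_force: 56.3
```

Contact. Release, rise and go to the tin.

move_arm --jaw '[6.0, 6.5, 7.2, 8.0, 8.5, 8.5, 8.5, 8.5, 8.5, 8.5, 8.5, 8.5]' --dp '[[0, 0, 0], [0, 0, 0], [0, 0, 0], [0, 0, 0], [0, 0, 0], [0, 0, 0], [0, 0, -1], [0, 0, -2.5], [0, 0, -3], [0, 0, -3.5], [0, 0, -2.5], [0, 0, 0]]' --turn '[[0, 0, 0], [0, 0, 0], [0, 0, 0], [0, 0, 0], [0, 0, 0], [0, 0, 0], [0, 0, 0], [0, 0, 0], [0, 0, 0], [0, 0, 0], [0, 0, 0], [0, 0, 0]]'

```text
time_s: 30.12
position: [0.5313, 0.0073, 0.2108]
tool_rot: [[-0.29, 0.957, 0.009], [0.957, 0.29, -0.002], [-0.005, 0.009, -1.0]]
ft_force: [0.8, -0.5, -0.5]
grip_width: 0.085
gripper_force: 0.0
```

```bash
python3 - <<'E'
from h import *
go(.5238,-.3328,.0711,18.7)
E
```

```text
t 30.12 p [0.5313 0.0073 0.2108] yaw 16.86 zax [ 0.009 -0.002 -1.   ] jaw 0.085 f 0.0 [ 0.8 -0.5 -0.5]
dp cm [-32.27 -10.7   14.03] turnz -0.032
```

move_arm --jaw '[8.5, 8.5, 8.5, 8.5, 8.5, 8.5, 8.5, 8.5, 8.5, 8.5, 8.5, 8.5]' --dp '[[-2.2, -0.7, 0], [-3.3, -1.1, 0], [-3.5, -1.1, 0], [-3.5, -1.2, 0], [-3.5, -1.2, 0], [-3.5, -1.2, 0], [-3.5, -1.2, 0], [-3.5, -1.1, 0], [-3.0, -1.0, 0], [-1.8, -0.5, 0], [-1, -0.3, 0], [0, 0, 0]]' --turn '[[0, 0, 0], [0, 0, 0], [0, 0, 0], [0, 0, 0], [0, 0, 0], [0, 0, 0], [0, 0, 0], [0, 0, 0], [0, 0, 0], [0, 0, 0], [0, 0, 0], [0, 0, -0.034]]'

```text
time_s: 31.12
position: [0.521, -0.334, 0.2043]
tool_rot: [[-0.32, 0.947, -0.001], [0.947, 0.32, 0.001], [0.001, -0.001, -1.0]]
ft_force: [0.5, 0.0, -0.2]
grip_width: 0.0852
gripper_force: 0.0
```

move_arm --jaw '[8.5, 8.5, 8.5, 8.5]' --dp '[[0, 0, 2.0], [0, 0, 2.5], [0, 0, 0], [0, 0, 0]]' --turn '[[0, 0, 0], [0, 0, 0], [0, 0, 0], [0, 0, 0]]'

```text
time_s: 31.45
position: [0.5212, -0.3313, 0.1598]
tool_rot: [[-0.323, 0.946, -0.002], [0.946, 0.323, 0.002], [0.003, -0.001, -1.0]]
ft_force: [0.4, -0.5, 1.2]
grip_width: 0.0846
gripper_force: 0.0
```

```bash
python3 - <<'E'
from h import *
go(.5239,-.333,.070,18.7)
E
```

```text
t 31.45 p [ 0.5212 -0.3313  0.1598] yaw 18.83 zax [-0.002  0.002 -1.   ] jaw 0.0846 f 0.0 [ 0.4 -0.5  1.2]
dp cm [-0.27  0.21  8.98] turnz 0.002
```

move_arm --jaw '[8.5, 8.5, 8.5, 8.5, 8.5, 8.5, 8.5, 7.5, 6.5, 5.5, 5.4, 5.4]' --dp '[[-0.1, 0.15, 1], [0, 0, 2.5], [0, 0, 2.5], [0, 0, 1.8], [0, 0, 0.8], [0, 0, 0.4], [0, 0, 0], [0, 0, 0], [0, 0, 0], [0, 0, 0], [0, 0, 0], [0, 0, 0]]' --turn '[[0, 0, 0], [0, 0, 0], [0, 0, 0], [0, 0, 0], [0, 0, 0], [0, 0, 0], [0, 0, 0], [0, 0, 0], [0, 0, 0], [0, 0, 0], [0, 0, 0], [0, 0, 0]]'

```text
time_s: 32.45
position: [0.5236, -0.3332, 0.0722]
tool_rot: [[-0.322, 0.947, 0.002], [0.947, 0.322, -0.002], [-0.002, 0.001, -1.0]]
ft_force: [-1.8, 1.2, 5.7]
grip_width: 0.0564
gripper_force: 53.5
```

move_arm --jaw '[5.4, 5.4, 5.4]' --dp '[[0, 0, 0], [0, 0, 0], [0, 0, 0]]' --turn '[[0, 0, 0], [0, 0, 0], [0, 0, 0]]'

```text
time_s: 32.7
position: [0.5236, -0.3333, 0.0722]
tool_rot: [[-0.322, 0.947, 0.002], [0.947, 0.322, -0.002], [-0.002, 0.001, -1.0]]
ft_force: [-1.9, 0.9, 5.5]
grip_width: 0.0565
gripper_force: 53.5
```

```bash
python3 - <<'E'
from h import *
go(.5570,-.0852,.083,18.8)
E
```

```text
t 32.7 p [ 0.5236 -0.3333  0.0722] yaw 18.79 zax [ 0.002 -0.002 -1.   ] jaw 0.0565 f 53.5 [-1.9  0.9  5.5]
dp cm [22.4  11.16 -1.13] turnz -0.0
```

move_arm --jaw '[5.3, 5.3, 5.3, 5.3, 5.3, 5.3, 5.3, 5.3, 5.3, 5.3, 5.3, 5.3]' --dp '[[0, 0, -0.5], [0, 0, -1.0], [0, 0, -2.0], [0, 0, -2.5], [0, 0, -2.5], [0.4, 0.2, -2], [1.5, 0.7, -0.5], [2.5, 1.3, 0], [2.8, 1.4, 0], [2.8, 1.4, 0], [2.8, 1.4, 0], [2.8, 1.4, 0]]' --turn '[[0, 0, 0], [0, 0, 0], [0, 0, 0], [0, 0, 0], [0, 0, 0], [0, 0, 0], [0, 0, 0], [0, 0, 0], [0, 0, 0], [0, 0, 0], [0, 0, 0], [0, 0, 0]]'

```text
time_s: 33.7
position: [0.5462, -0.1572, 0.1801]
tool_rot: [[-0.322, 0.947, -0.001], [0.947, 0.322, 0.001], [0.001, -0.001, -1.0]]
ft_force: [0.8, 0.3, -3.1]
grip_width: 0.0562
gripper_force: 54.1
```

move_arm --jaw '[5.3, 5.3, 5.3, 5.3, 5.3, 5.3, 5.3]' --dp '[[2.4, 1.2, 0], [2.0, 1.0, 0], [1.4, 0.7, 0], [0.8, 0.4, 0], [0.2, 0.1, 0], [0, 0, 0], [0, 0, 0]]' --turn '[[0, 0, 0], [0, 0, 0], [0, 0, 0], [0, 0, 0], [0, 0, 0], [0, 0, 0], [0, 0, 0]]'

```text
time_s: 34.28
position: [0.5569, -0.0851, 0.1803]
tool_rot: [[-0.322, 0.947, -0.0], [0.947, 0.322, -0.0], [-0.0, -0.0, -1.0]]
ft_force: [-0.6, -0.3, -2.3]
grip_width: 0.0564
gripper_force: 54.1
```

```bash
python3 - <<'E'
from h import *
go(.5573,-.0854,.0852,18.8)
E
```

```text
t 34.28 p [ 0.5569 -0.0851  0.1803] yaw 18.77 zax [-0. -0. -1.] jaw 0.0564 f 54.1 [-0.6 -0.3 -2.3]
dp cm [-0.04  0.03  9.51] turnz -0.001
```

move_arm --jaw '[5.3, 5.3, 5.3, 5.3, 5.3, 5.3, 5.3, 5.3, 5.3, 5.3]' --dp '[[0, 0, 1.5], [0, 0, 2.5], [0, 0, 2.5], [0, 0, 1.5], [0, 0, 0.8], [0, 0, 0.4], [0, 0, 0], [0, 0, 0.1], [0, 0, 0], [0, 0, 0]]' --turn '[[0, 0, 0], [0, 0, 0], [0, 0, 0], [0, 0, 0], [0, 0, 0], [0, 0, 0], [0, 0, 0], [0, 0, 0], [0, 0, 0], [0, 0, 0]]'

```text
time_s: 35.12
position: [0.5575, -0.0848, 0.0884]
tool_rot: [[-0.322, 0.947, 0.001], [0.947, 0.322, -0.001], [-0.001, 0.001, -1.0]]
ft_force: [0.7, 0.6, -4.0]
grip_width: 0.0563
gripper_force: 54.2
```

move_arm --jaw '[5.3, 5.3, 5.3, 5.3]' --dp '[[0, 0, 0.15], [0, 0, 0.1], [0, 0, 0], [0, 0, 0]]' --turn '[[0, 0, 0], [0, 0, 0], [0, 0, 0], [0, 0, 0]]'

```text
time_s: 35.45
position: [0.5572, -0.0846, 0.0853]
tool_rot: [[-0.322, 0.947, 0.001], [0.947, 0.322, -0.0], [-0.0, 0.0, -1.0]]
ft_force: [-0.2, 0.1, -0.8]
grip_width: 0.0563
gripper_force: 54.4
```

move_arm --jaw '[5.3, 5.3, 5.8, 6.4, 7.2, 8.0, 8.5, 8.5, 8.5, 8.5, 8.5, 8.5]' --dp '[[0, 0, 0.07], [0, 0, 0], [0, 0, 0], [0, 0, 0], [0, 0, 0], [0, 0, 0], [0, 0, 0], [0, 0, 0], [0, 0, -1], [0, 0, -2.5], [0, 0, -3.5], [0, 0, -3.5]]' --turn '[[0, 0, 0], [0, 0, 0], [0, 0, 0], [0, 0, 0], [0, 0, 0], [0, 0, 0], [0, 0, 0], [0, 0, 0], [0, 0, 0], [0, 0, 0], [0, 0, 0], [0, 0, 0]]'

```text
time_s: 36.45
position: [0.5566, -0.0844, 0.191]
tool_rot: [[-0.322, 0.947, -0.001], [0.947, 0.322, 0.0], [0.001, -0.001, -1.0]]
ft_force: [0.8, -0.6, 0.3]
grip_width: 0.085
gripper_force: 0.0
```

move_arm --jaw '[8.5, 8.5, 8.5, 8.5, 8.5, 8.5, 8.5, 8.5, 8.5, 8.5, 8.5, 8.5]' --dp '[[0, 0, -3], [0, 0, -1], [-2.5, -2.5, 0], [-2.5, -2.5, 0], [-2.5, -2.5, 0], [-2.5, -2.5, 0], [-2.5, -2.5, 0], [-2.5, -2.5, 0], [-2.5, 0, 0], [-2.5, 0, 0], [0, 0, 0], [0, 0, 0]]' --turn '[[0, 0, 0], [0, 0, 0], [0, 0, 0], [0, 0, 0], [0, 0, 0], [0, 0, 0], [0, 0, 0], [0, 0, 0], [0, 0, 0], [0, 0, 0], [0, 0, 0], [0, 0, 0]]'

```text
time_s: 37.45
position: [0.4794, -0.3228, 0.2294]
tool_rot: [[-0.321, 0.947, -0.0], [0.947, 0.321, 0.0], [0.0, -0.0, -1.0]]
ft_force: [-0.5, -0.6, -0.5]
grip_width: 0.0852
gripper_force: 0.0
```

```bash
python3 - <<'E'
from h import *
go(.4,-.3,.2)
im,d=save("top","t6.png")
v,u=np.nonzero(d>0);P=pts("top",u,v,d[v,u])
for lo,hi,x,y in((.132,.145,.529,.007),(.128,.138,.557,-.085),(.04,.06,.502,.333)):
    Q=P[(P[:,2]>lo)&(P[:,2]<hi)&(np.hypot(P[:,0]-x,P[:,1]-y)<(.04 if y<.1 else .06))]
    if len(Q)>20:
        print(len(Q),[np.round(t,4) for t in cv2.minAreaRect(Q[:,:2].astype(np.float32))],np.median(Q[:,2]))
E
```

```text
t 37.45 p [ 0.4794 -0.3228  0.2294] yaw 18.72 zax [-0.  0. -1.] jaw 0.0852 f 0.0 [-0.5 -0.6 -0.5]
dp cm [ 4.71 -6.78  2.94] turnz None
533 [array([0.5302, 0.0062]), array([0.0463, 0.0462]), np.float64(63.9648)] 0.13709805800655905
737 [array([ 0.5571, -0.0842]), array([0.0493, 0.0505]), np.float64(18.7448)] 0.1330028889893311
1061 [array([0.5037, 0.3307]), array([0.044 , 0.0996]), np.float64(11.2696)] 0.04777660820609331
```

View pics/t6.png

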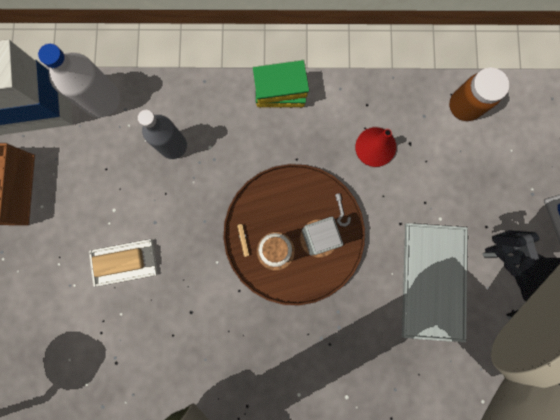

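The jar at (274,250) and the tin at (322,236) are back on their discs within about 1 mm. The brush is in the dish at (117,263), and everything else is where it was. I'm handing in.

```bash
python3 -c "
from rig import ticket
print(ticket.close_job())"
```

```text
the job is handed in; nothing more can be done
None
```

The job is done and handed in at about 37 s of the 125 s: the brush lies bristles down in the dish within about 3 mm of its middle, the jar and tin stand upright on their cork discs within about 1 mm of where they started, and the final top picture shows the funnel, bottle, hook and peg in their original places; the hand-in call did not return a verdict.

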